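# Set the lathe's click-stop speed dial by fingertip

## Robot

A 6-joint arm with a two-finger parallel gripper is mounted at the origin on the work surface. World frame = base frame: x ahead of the robot, y to its left, z up, the work surface at z = 0. Lengths are in m, angles in rad, forces in N, time in s.
With the tool pointing down it reaches from about 0.275 to 0.875 m from the base axis. Payload 12.5 kg.
Tool frame: the origin (TCP) lies at the very end of the fingers, on their centre line; the grasp point (between the pads) lies 19 mm behind it (robot.grasp_offset is the distance from the TCP to the grasp point, in m); z points along the fingers, y is the direction in which the jaws open and shut (so a half turn about z gives the same grasp; the last joint's range is limited). The gripper opens to 85 mm and grips with 20 to 120 N. Pads are 22 mm wide; open, the fingers measure 114 mm over their backs; the gripper's body (76 mm by 85 mm) begins 54 mm behind the grasp point. The pads swing forward as they close: fully open they stand 13 mm farther back than shut.
Start: joints at [-1.409, 0.351, 1.652, -0, 1.139, -0.085], TCP at [0.134, -0.533, 0.231] pointing down, gripper open.
Joint ranges: [-2.75, 2.75], [-0.79, 2.1], [0.01, 2.65], [-1.57, 4.71], [0.07, 3.14], [-2.87, 2.87]. Speed limits (rad/s): [2.22, 2.22, 2.79, 3.14, 3.14, 3.14].

## Interface

Orientations are given as a unit quaternion [x, y, z, w].
In Python, from plant import monitor, eyes, close_job, robot gives the robot as it stands.
- The arm moves only by the tool servo_tool, never from a script. Its argument "steps" is text: rows parted by semicolons, each of 6 numbers parted by spaces: the shift along the world's x, y, z in mm, then the turn, a rotation vector about the world's x, y, z in degrees. In form: x y z rx ry rz; .... A call has 1 to 10 rows; each row shifts and turns the pose as measured when the row begins; what a row does not reach is not made up. A row lasts 1/8 s, in which the tool goes at most 62.5 mm and 10.7 degrees, less where a joint would pass 70% of its speed; a pose out of reach is approached as far as the arm can. A call with a gripper value outside its range is refused whole. "grip" is the gripper command: -1 is fully open, 1 is shut, values between are in proportion, set as the call begins (left out, the last holds). The fingers move at their own pace and stop on an object; "newtons" is the grip in N (left out, the last holds). Time passes only in rows, so rows that do not move let the fingers close. It gives the time, the measured TCP pose, the force and the opening at its end, in the units of the state.
- monitor.get_obs(): the state, without advancing time (a new reading comes with each control period).
- eyes.snapshot(name): name is "scene" or "top"; returns the picture (400x640x3 uint8, red, green, blue); there is no depth.
- eyes.camera_params(name): a dict with "fov_y" (degrees; the focal length in pixels is half the picture's height over the tangent of half this angle, whatever the lens; pixels are square), "cx", "cy" (the principal point, pixels), "world_from_camera" (4x4, takes a point from camera to world coordinates). Camera axes: x right, y down, z forward; pixel columns grow to the right and rows downward; lengths in m; the calibration is good to about 2 mm. A picture is of the moment at which its call begins. camera_params takes no time and is no camera call.
- close_job(): hands the job in, once; it reports no verdict.
The state is a dict: "t": time; "joint_pos": joint angles; "qvel": joint speeds; "tau": joint torques, N m; "ee_pos": TCP position; "eef_rot": TCP orientation; "wrist_force": force on the tool from outside, world axes, zero at the start; "torque": the same for the moment, N m; "opening": finger opening in m.
Only numpy, scipy, OpenCV 4.12 (cv2) and the standard library are available. Lean on these libraries where they do the work, as an engineer would, in place of code of your own. Each camera call takes 0.05 s, during which the arm holds its last target. There are 200 camera calls.

## Task

Before the wood lathe is started its speed must be set by counting clicks: with a fingertip push the orange lug of the control pod's dial anticlockwise, all the way back to the stop at the red mark, then push it clockwise exactly four clicks up from there and take the hand away. Only push the dial, do not pinch its lug; leave the red stop button unpressed and everything else lying on and around the pod undisturbed.

Things in the scene. Friction and masses are not known exactly. Their poses are not given: they have to be found in the camera images.
- dial (a joint): angle of the black dial about its upright axis, rad: 0 is fully back, lug at the red mark; grows clockwise as seen from above; it clicks and rests every 0.349 rad (20 degrees), so four clicks up reads 1.396; hard stops at -0.03 and 2.82 (8 clicks). A click takes about 4 N at the lug; past halfway the dial springs on by itself to the next rest. Starts 1 to 5 clicks up.
- dial_axis (a point): on the dial's axis, at the top face of its disc (73 mm above the table). Disc 92 mm across and 18 mm thick, on the pod's flat top (55 mm above the table); a low aluminium hub 26 mm across rises 10 mm above the disc in the middle. Axes as those of the pod.
- lug_top (a point): middle of the top of the lug, 30.5 mm off the dial's axis: an orange upright bar, white line on top, that turns with the disc. It reaches from 16 to 45 mm off the axis, is 16 mm thick, rises 26 mm above the disc (top 99 mm above the table). This point's x points outward along the lug, z up. In the pod's frame the lug points 80 degrees minus the dial's angle anticlockwise of x.
- lug_ccw: the half of the lug (8 mm thick) on its anticlockwise side: pushing this flat face turns the dial clockwise, clicks up. Its origin is on the dial's axis at the pod's top
- lug_cw: the other half, on the clockwise side: pushing this face turns the dial anticlockwise, back to the stop. Its origin is on the dial's axis at the pod's top. Fingers pressing on both halves at once count as pinching
- pod: control pod fixed to the bench: blue box with grey top, 190 mm (its x) by 270 mm (y) by 55 mm high, origin under its centre, x pointing away from the robot at yaw 0. The dial's axis is at (0, 50) mm, the stop button at (0, -85) mm. Nine marks surround the dial 52 to 64 mm off its axis, one per click from the red one at 80 degrees anticlockwise of x
- estop (a joint): the red stop button on a yellow base on the pod's top, at (0, -85) mm in the pod's frame: 0 is up, 0.006 m fully pressed
- pencil: red pencil 8 x 140 x 8 mm, lying on the pod's top along its far (+x) edge; origin under its middle
- wax_tin: round tin 72 mm across, 45 mm high, by the pod's right side; origin under its middle
- try_square: try square by the pod's left side: dark wooden stock 20 x 110 x 18 mm and steel blade 150 mm; origin under the stock's middle
- blank: square wooden turning blank 45 x 260 x 45 mm behind the pod; origin under its middle
- gouge: screwdriver-like turning tool with wooden handle, 240 mm, on the left; origin at its underside
- mallet: wooden mallet on the right, head 70 x 150 x 90 mm, handle towards the robot; origin below the handle's end

How it is judged:
By the outcome, as a careful person would: the job done as asked, in the order asked, and still so for the second after the job is handed in, with the robot touching nothing.
It also fails if it takes over 70 s, if anything falls off the work surface, if the arm or the gripper's body presses on something with over 40 N, if the wrist force passes 120 N, or if a joint passes its speed limit or range.

## Working session

There is one attempt and no reset: what is moved stays moved. The work goes in short steps, Python scripts to look and compute and a tool call to move; the robot and the scene stay as the last step left them, time stands still between calls to the robot, and variables do not carry over. Pictures are saved under pics/ and viewed, on a budget of 10 in all, crops included, one or two more only if the job needs it, and the job is handed in when it is done.

Besides the shell and the picture viewer there is one more tool, called after "Request:" in YAML: its name, and indented under it one key for each argument. servo_tool: Moves the arm, as the interface text tells. Its arguments: {"type":"object","properties":{"steps":{"type":"string"},"grip":{"type":"number"},"newtons":{"type":"number"}},"required":["steps"]}

```bash
mkdir -p pics; ls
cat > h.py <<'E'
import numpy as np, cv2
from plant import monitor, eyes, close_job, robot
def snap(cam,name=None):
    im=eyes.snapshot(cam)
    if name: cv2.imwrite('pics/'+name,im[:,:,::-1])
    return im
def ray(cam,u,v,z):
    p=eyes.camera_params(cam);f=200/np.tan(np.radians(p['fov_y'])/2);T=np.array(p['world_from_camera'])
    d=T[:3,:3]@np.array([(u-p['cx'])/f,(v-p['cy'])/f,1]);o=T[:3,3]
    return o+d*(z-o[2])/d[2]
E
python3 - <<'E'
from h import *
for c in('scene','top'):
    snap(c,c+'1.png'); print(eyes.camera_params(c))
print(monitor.get_obs())
E
```

```text
pics
{'fov_y': 56.22557023863443, 'cx': 317.9189154368662, 'cy': 192.65952520100237, 'world_from_camera': array([[ 0.6463882 ,  0.57226585, -0.50467226,  1.25531641],
       [ 0.76300372, -0.48240199,  0.43024836, -0.57287536],
       [ 0.00276154, -0.66317427, -0.74845992,  1.05706819],
       [ 0.        ,  0.        ,  0.        ,  1.        ]])}
{'fov_y': 43.049629541167356, 'cx': 330.0451186129029, 'cy': 202.05582051010492, 'world_from_camera': array([[-0.00221911, -0.99116382,  0.13262488,  0.39459383],
       [-0.99999601,  0.00196776, -0.00202624,  0.00599535],
       [ 0.00174736, -0.13262885, -0.99116423,  1.66361347],
       [ 0.        ,  0.        ,  0.        ,  1.        ]])}
{'t': 0.1, 'joint_pos': array([-1.40860708e+00,  3.51177232e-01,  1.65235423e+00,  6.72047184e-07,
        1.13911040e+00, -8.45920654e-02]), 'qvel': array([-0.00099478, -0.00288621, -0.00358431, -0.00062954,  0.00031719,
       -0.00105178]), 'tau': array([ 8.46734129e-04, -5.06833470e+01, -2.91875035e+01, -7.53329550e-05,
        2.67622403e-03,  2.01112488e-05]), 'ee_pos': array([ 0.13433713, -0.53303455,  0.2308173 ]), 'eef_rot': array([ 9.92396907e-01,  1.23077630e-01, -2.00437848e-05, -5.24218152e-04]), 'wrist_force': array([ 0.29541628, -0.52066909,  1.1364335 ]), 'torque': array([-0.03000766,  0.03615572, -0.00669973]), 'opening': 0.0853320347066326}
```

```bash
python3 -c "
import cv2,numpy as np
a=cv2.imread('pics/scene1.png');b=cv2.imread('pics/top1.png');print(a.shape,b.shape)"
```

```text
(400, 640, 3) (400, 640, 3)
```

View pics/top1.png

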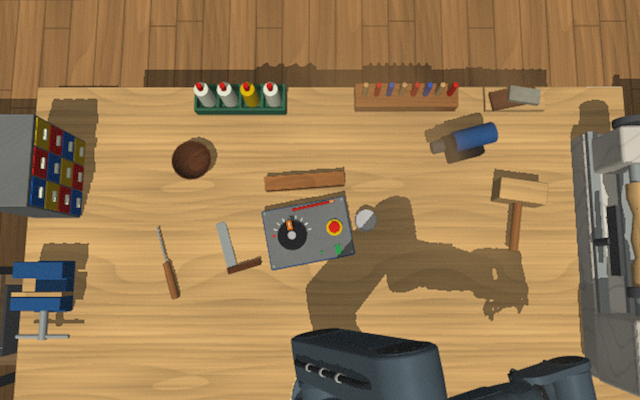

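View pics/scene1.png

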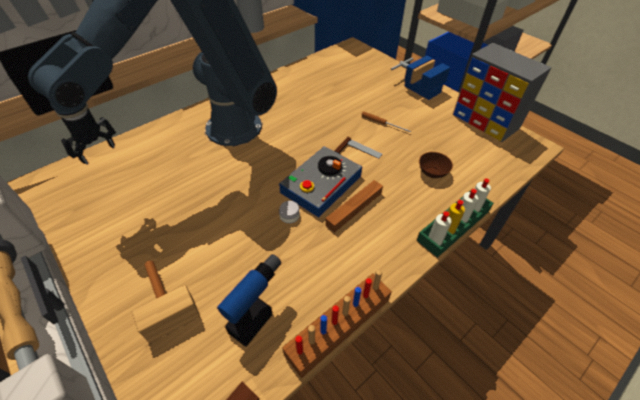

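The top view shows the pod with the dial at about (291,235), the lug at (290,226), the stop button at (334,227) and the pencil at (313,205). Next I'll measure these and take an enlarged crop.

Run:
```python
from h import *
im=cv2.imread('pics/top1.png')[:,:,::-1].copy()
c=im[185:280,250:380]; cv2.imwrite('pics/crop1.png',cv2.resize(c[:,:,::-1],None,fx=6,fy=6,interpolation=cv2.INTER_CUBIC))
hsv=cv2.cvtColor(im,cv2.COLOR_RGB2HSV); H,S,V=[hsv[:,:,i].astype(int) for i in range(3)]
box=np.zeros(H.shape,bool); box[185:280,250:380]=1
def comps(m,z,n,mn=4):
    k,l,s,ce=cv2.connectedComponentsWithStats((m&box).astype(np.uint8))
    for i in range(1,k):
        if s[i,4]>=mn: print(n,s[i].tolist(),ce[i].round(1),ray('top',*ce[i],z).round(4))
comps((V<50),.073,'dark',30)
comps((H>5)&(H<17)&(S>180)&(V>150),.099,'orange')
comps(((H<5)|(H>174))&(S>150)&(V>110),.056,'red')
comps((H>20)&(H<35)&(S>150)&(V>120),.065,'yellow')
g=(S<70)&(V>70)&box
k,l,s,ce=cv2.connectedComponentsWithStats(g.astype(np.uint8)); i=1+s[1:,4].argmax()
ct=cv2.findContours((l==i).astype(np.uint8),0,2)[0][0]; r=cv2.minAreaRect(ct); print(r)
for p in list(cv2.boxPoints(r))+[r[0]]: print(p, ray('top',*p,.055).round(4))
```

```text
dark [278, 221, 29, 28, 494] [292.3 235.7] [0.5011 0.1215 0.073 ]
orange [286, 221, 7, 9, 31] [289. 225.] [0.5327 0.1298 0.099 ]
orange [339, 225, 1, 4, 4] [339.  226.5] [ 0.5276 -0.0247  0.099 ]
orange [331, 231, 5, 2, 5] [333.  231.8] [ 0.5112 -0.0061  0.099 ]
red [292, 201, 37, 10, 94] [310.4 205.3] [0.5993 0.0654 0.056 ]
red [329, 222, 10, 10, 80] [333.8 226.6] [ 0.531 -0.009  0.056]
red [273, 235, 3, 2, 5] [273.8 235.4] [0.5034 0.1812 0.056 ]
yellow [326, 219, 16, 17, 98] [333.9 227.1] [ 0.5287 -0.0094  0.065 ]
((307.6122741699219, 232.5448760986328), (60.29463577270508, 85.47303009033203), 79.3150863647461)
[260.0272  210.84395] [0.582  0.2263 0.055 ]
[344.01828 194.99657] [ 0.6326 -0.0422  0.055 ]
[355.19736 254.2458 ] [ 0.4434 -0.0763  0.055 ]
[271.20627 270.0932 ] [0.3944 0.1881 0.055 ]
(307.6122741699219, 232.5448760986328) [0.5123 0.0741 0.055 ]
```

View pics/crop1.png

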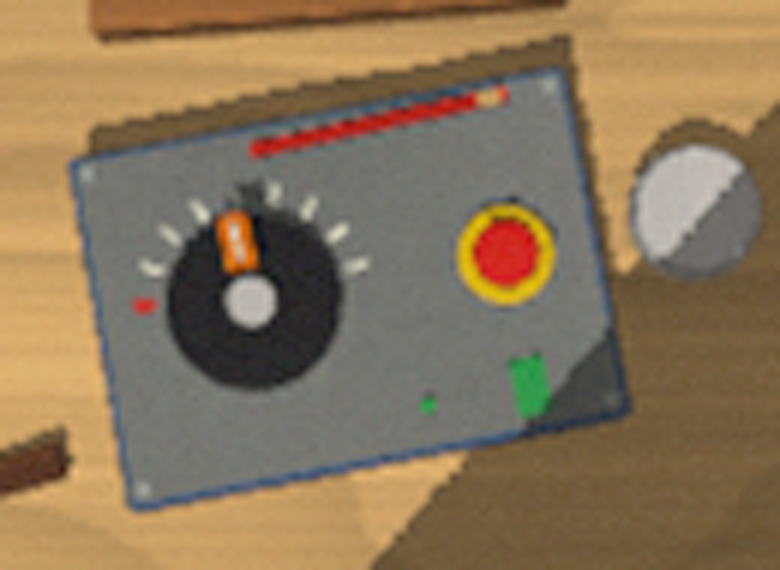

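The crop shows the lug at 4 clicks up, the white line pointing along the pod's x, and the red mark to the left. The pod's yaw comes to about 11°, with the dial axis near (0.5025, 0.1225). I'll push with the narrow side of the shut fingers, tool y along the lug.

Request:
servo_tool:
  steps: "27 42 0 0 0 8.7;27 42 0 0 0 8.7;27 42 0 0 0 8.7;27 42 0 0 0 8.7;27 42 0 0 0 8.7;27 42 0 0 0 8.7;27 42 0 0 0 8.7;27 42 0 0 0 8.7;27 42 0 0 0 8.7;27 42 0 0 0 8.7"
  grip: 1

```text
t: 1.35
ee_pos: [0.4084, -0.1002, 0.2291]
eef_rot: [0.618, 0.786, -0.001, -0.001]
wrist_force: [0.8, -0.4, -0.0]
opening: -0.0003
```

```bash
cat >> h.py <<'E'
from scipy.spatial.transform import Rotation as Ro
A=np.array([502.5,122.5]); YAW=11.
def goal(clicks,off,z,r=31):
    "finger centre off mm anticlockwise of the lug's centre line; tool y along lug"
    th=np.radians(80+YAW-20*clicks); c,s=np.cos(th),np.sin(th)
    p=A+r*np.array([c,s])+off*np.array([-s,c]); yaw=th+np.pi/2
    return np.array([*p,z]), Ro.from_euler('z',yaw)*Ro.from_euler('x',np.pi)
def delta(goals):
    o=monitor.get_obs(); p=o['ee_pos']*1e3; q=Ro.from_quat(o['eef_rot'])
    print('t',o['t'].__round__(2),'p',p.round(1),'F',o['wrist_force'].round(1),'open',round(o['opening'],4))
    for g in goals:
        P,Q=goal(*g); print(g,(P-p).round(1),(Q*q.inv()).as_rotvec(degrees=True).round(1)); p,q=P,Q
E
python3 -c "
from h import *
delta([(4,-35,150)])"
```

```text
t 1.35 p [ 408.4 -100.2  229.1] F [ 0.8 -0.4 -0. ] open -0.0003
(4, -35, 150) [131.2 194.2 -79.1] [-0.  -0.1 -2.6]
```

Request:
servo_tool:
  steps: "26 39 -10 0 0 -0.6;26 39 -10 0 0 -0.6;26 39 -15 0 0 -0.6;26 39 -20 0 0 -0.6;20 30 -20 0 0 -0.2;7 8 -4 0 0 0;0 0 0 0 0 0"

```text
t: 2.22
ee_pos: [0.543, 0.1032, 0.1466]
eef_rot: [0.634, 0.774, -0.001, -0.001]
wrist_force: [0.4, -0.2, 0.1]
opening: -0.0
```

```bash
python3 -c "
from h import *
delta([(4,-35,115),(4,-35,86)])
im=snap('scene'); P=eyes.camera_params('scene')
cv2.imwrite('pics/s2.png',cv2.resize(im[110:240,250:430,::-1],None,fx=4,fy=4,interpolation=2))"
```

```text
t 2.23 p [543.  103.2 146.6] F [ 0.4 -0.2  0.1] open -0.0
(4, -35, 115) [ -3.4  -9.2 -31.6] [ 0.1 -0.2 -0.3]
(4, -35, 86) [  0.   0. -29.] [0. 0. 0.]
```

View pics/s2.png

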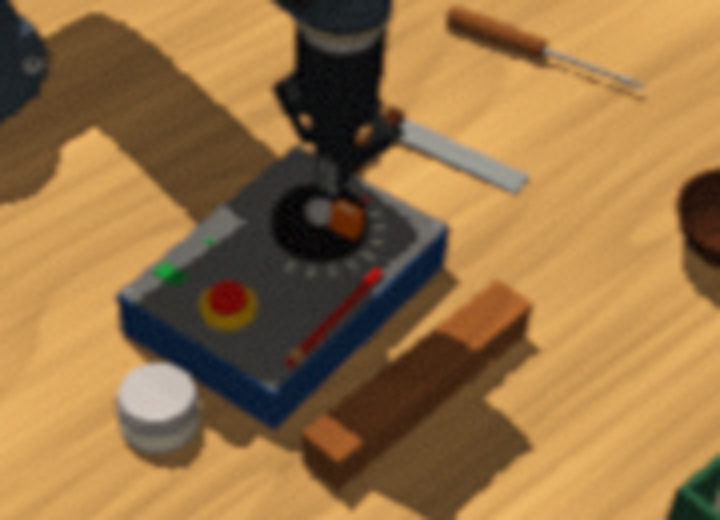

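The scene view shows the shut fingers hanging above the dial at about (340,170), with the lug clear at (347,220). Now I'll shift to the clockwise side and go down.

Request:
servo_tool:
  steps: "-3 -9 -5 0 0 0;0 0 -20 0 0 0;0 0 -15 0 0 0;0 0 -12 0 0 0;0 0 -6 0 0 0;0 0 0 0 0 0"

```text
t: 3.02
ee_pos: [0.539, 0.0889, 0.0888]
eef_rot: [0.635, 0.772, -0.001, 0.0]
wrist_force: [-0.8, 0.4, 1.0]
opening: 0.0001
```

```bash
python3 -c "
from h import *
delta([(4,-35,86),(4,-22,86),(3.75,-19,86)]+[(k,-19,86) for k in (3.5,3.25,3,2.75,2.5,2.25,2)])"
```

```text
t 3.02 p [539.   88.9  88.8] F [-0.8  0.4  1. ] open 0.0001
(4, -35, 86) [ 0.7  5.1 -2.8] [ 0.1 -0.  -0.1]
(4, -22, 86) [-2.5 12.8  0. ] [0. 0. 0.]
(3.75, -19, 86) [0.4 6.  0. ] [ 0. -0.  5.]
(3.5, -19, 86) [0.7 3.1 0. ] [0. 0. 5.]
(3.25, -19, 86) [0.4 3.1 0. ] [-0.  0.  5.]
(3, -19, 86) [0.2 3.2 0. ] [0. 0. 5.]
(2.75, -19, 86) [-0.1  3.2  0. ] [-0. -0.  5.]
(2.5, -19, 86) [-0.4  3.1  0. ] [-0.  0.  5.]
(2.25, -19, 86) [-0.7  3.1  0. ] [ 0. -0.  5.]
(2, -19, 86) [-0.9  3.   0. ] [0. 0. 5.]
```

Request:
servo_tool:
  steps: "0 5 -3 0 0 0;-2 7 0 0 0 0;-1 6 0 0 0 0;0 4 0 0 0 5;0 3 0 0 0 5;0.5 3 0 0 0 5;0.5 3 0 0 0 5"

```text
t: 3.9
ee_pos: [0.539, 0.12, 0.0867]
eef_rot: [0.486, 0.874, -0.001, 0.004]
wrist_force: [0.9, -14.9, -0.4]
opening: -0.0001
```

```bash
python3 -c "
from h import *
delta([(k,-19,86) for k in (3,2.75,2.5,2.25,2,1.75,1.5,1.25,1)])"
```

```text
t 3.9 p [539.  120.   86.7] F [  0.9 -14.9  -0.4] open -0.0001
(3, -19, 86) [-0.2  2.1 -0.7] [ 0.3  0.4 -0.9]
(2.75, -19, 86) [-0.1  3.2  0. ] [-0. -0.  5.]
(2.5, -19, 86) [-0.4  3.1  0. ] [-0.  0.  5.]
(2.25, -19, 86) [-0.7  3.1  0. ] [ 0. -0.  5.]
(2, -19, 86) [-0.9  3.   0. ] [0. 0. 5.]
(1.75, -19, 86) [-1.2  2.9  0. ] [0. 0. 5.]
(1.5, -19, 86) [-1.4  2.8  0. ] [-0.  0.  5.]
(1.25, -19, 86) [-1.7  2.7  0. ] [ 0. -0.  5.]
(1, -19, 86) [-1.9  2.5  0. ] [-0.  0.  5.]
```

Request:
servo_tool:
  steps: "0 4 0 0 0 4;-0.4 4 0 0 0 5;-0.7 4 0 0 0 5;-1 4 0 0 0 5;-1 4 0 0 0 5;-1.5 3 0 0 0 5;-1.5 3 0 0 0 5"

```text
t: 4.78
ee_pos: [0.5352, 0.1425, 0.0879]
eef_rot: [0.196, 0.98, -0.003, 0.01]
wrist_force: [1.4, -1.6, -0.7]
opening: -0.0
```

```bash
python3 -c "
from h import *
delta([(k,-19,86) for k in (1.25,1,.75,.5,.25,0,-.1)])"
```

```text
t 4.78 p [535.2 142.5  87.9] F [ 1.4 -1.6 -0.7] open -0.0
(1.25, -19, 86) [-2.7  0.6 -1.9] [ 0.6  1.  -1.3]
(1, -19, 86) [-1.9  2.5  0. ] [-0.  0.  5.]
(0.75, -19, 86) [-2.1  2.4  0. ] [0. 0. 5.]
(0.5, -19, 86) [-2.3  2.2  0. ] [0. 0. 5.]
(0.25, -19, 86) [-2.5  2.   0. ] [-0.  0.  5.]
(0, -19, 86) [-2.7  1.7  0. ] [0. 0. 5.]
(-0.1, -19, 86) [-1.1  0.6  0. ] [0. 0. 2.]
```

Request:
servo_tool:
  steps: "-3 2 -1 0.5 0.5 2;-2.5 3 -1 0 0 5;-2.5 2.5 0 0 0 5;-2.5 2.5 0 0 0 5;-2.5 2 0 0 0 5;-2.5 2 0 0 0 4"

```text
t: 5.52
ee_pos: [0.5261, 0.1564, 0.0893]
eef_rot: [-0.039, 0.999, 0.002, 0.013]
wrist_force: [1.2, -1.0, -0.2]
opening: 0.0
```

```bash
python3 -c "
from h import *
delta([(k,-19,86) for k in (.25,0,-.1)])"
```

```text
t 5.53 p [526.1 156.4  89.3] F [ 1.2 -1.  -0.2] open 0.0
(0.25, -19, 86) [-2.5 -4.3 -3.3] [-0.2  1.5 -8.4]
(0, -19, 86) [-2.7  1.7  0. ] [0. 0. 5.]
(-0.1, -19, 86) [-1.1  0.6  0. ] [0. 0. 2.]
```

Request:
servo_tool:
  steps: "-3 -1 -2 0 1 -2;-2 -1 -1 0 0.5 0;-1.5 -0.5 0 0 0 0;-1.5 0 0 0 0 0;0 0 0 0 0 0"

```text
t: 6.15
ee_pos: [0.5248, 0.1564, 0.0892]
eef_rot: [-0.015, 1.0, 0.004, 0.008]
wrist_force: [1.3, -1.1, -0.3]
opening: 0.0004
```

```bash
python3 -c "
from h import *
delta([(k,-19,86) for k in (0,-.1)])"
```

```text
t 6.15 p [524.8 156.4  89.2] F [ 1.3 -1.1 -0.3] open 0.0004
(0, -19, 86) [-3.9 -2.6 -3.2] [-0.5  0.9 -0.7]
(-0.1, -19, 86) [-1.1  0.6  0. ] [0. 0. 2.]
```

Request:
servo_tool:
  steps: "-4 -3 -4 0 1 0;-4 -2 -3 0 0.5 0;-4 0 -2 0 0 0"

```text
t: 6.52
ee_pos: [0.5242, 0.154, 0.0864]
eef_rot: [-0.011, 1.0, 0.007, 0.009]
wrist_force: [15.2, -6.5, 6.3]
opening: 0.0001
```

```bash
python3 -c "
from h import *
delta([(k,-19,86) for k in (0,-.1)])"
```

```text
t 6.53 p [524.2 154.   86.4] F [15.2 -6.5  6.3] open 0.0001
(0, -19, 86) [-3.2 -0.2 -0.4] [-0.8  1.  -0.3]
(-0.1, -19, 86) [-1.1  0.6  0. ] [0. 0. 2.]
```

Request:
servo_tool:
  steps: "-6 0 0 0 1 0;-6 0 0 0 0 0"

```text
t: 6.78
ee_pos: [0.5236, 0.1543, 0.0887]
eef_rot: [-0.009, 1.0, 0.008, 0.014]
wrist_force: [34.2, -0.8, -24.4]
opening: 0.0
```

```bash
python3 -c "
from h import *
delta([(k,-19,86) for k in (0,-.1)])
im=snap('scene');cv2.imwrite('pics/s3.png',cv2.resize(im[140:190,300:370,::-1],None,fx=8,fy=8,interpolation=2))
im=snap('top','t3.png')"
```

```text
t 6.78 p [523.6 154.3  88.7] F [ 34.2  -0.8 -24.4] open 0.0
(0, -19, 86) [-2.6 -0.5 -2.7] [-1.   1.5 -0.1]
(-0.1, -19, 86) [-1.1  0.6  0. ] [0. 0. 2.]
```

View pics/s3.png

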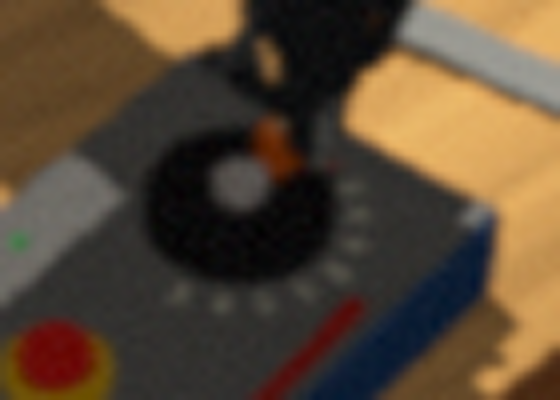

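The lug now points at the red mark, crop (280,150), and the push is against a hard stop at 34 N. I'll back off, rise and check clearly.

Request:
servo_tool:
  steps: "8 0 0 0 0 0;12 0 0 0 -1 0;0 0 15 0 -1 0;0 0 40 0 0 0;40 -40 30 0 0 0;40 -50 20 0 0 0;0 -60 0 0 0 0;0 0 0 0 0 0"

```text
t: 7.88
ee_pos: [0.6206, 0.0042, 0.2005]
eef_rot: [-0.008, 0.999, 0.008, 0.032]
wrist_force: [-0.6, 0.3, -0.1]
opening: 0.0001
```

```bash
cat > m.py <<'E'
from h import *
import sys
delta([])
im=snap('top'); x0,y0=265,205
c=im[y0:270,x0:345]; cv2.imwrite('pics/'+sys.argv[1],cv2.resize(c[:,:,::-1],None,fx=7,fy=7,interpolation=2))
hsv=cv2.cvtColor(c,cv2.COLOR_RGB2HSV); H,S,V=[hsv[:,:,i].astype(int) for i in range(3)]
def comps(m,z,n):
    k,l,s,ce=cv2.connectedComponentsWithStats(m.astype(np.uint8))
    for i in range(1,k):
        if s[i,4]>=8: print(n,s[i].tolist(),(ce[i]+[x0,y0]).round(1),(1e3*ray('top',*(ce[i]+[x0,y0]),z)[:2]).round(1))
comps((H>3)&(H<20)&(S>150)&(V>90),.099,'orange')
comps((S<60)&(V>120),.083,'light')
E
python3 m.py c3.png
```

```text
t 7.88 p [620.6   4.2 200.5] F [-0.6  0.3 -0.1] open 0.0001
orange [12, 27, 10, 6, 39] [280.9 234.8] [502.2 154.5]
light [6, 14, 4, 6, 10] [272.5 221.5] [545.1 182.9]
light [10, 16, 7, 7, 21] [277.8 223.6] [538.4 166.2]
light [1, 22, 13, 37, 207] [272.3 243.7] [475.9 182.6]
light [7, 60, 4, 4, 14] [273.3 266.4] [405.9 178.7]
```

View pics/c3.png

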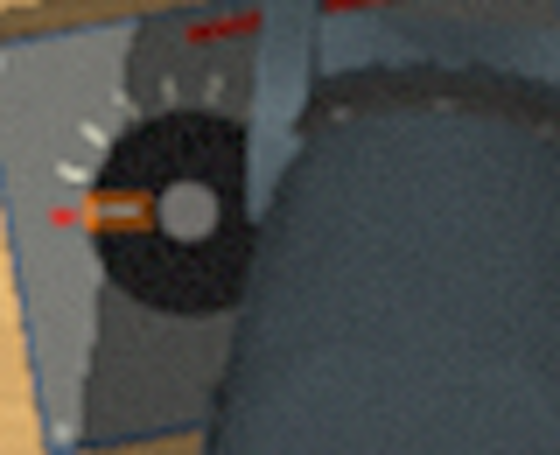

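The lug is at the red mark, crop (118,211) next to (65,216), so the stop was reached. The measured contact gives an effective finger half-width of about 14.5 mm. I'll now go to the other side of the lug.

```bash
python3 -c "
from h import *
print(ray('top',291.9,235.1,.083))
delta([(0,42,150)])"
```

```text
[0.50240258 0.12190245 0.083     ]
t 7.92 p [620.8   6.1 200.7] F [0.7 1.  0.7] open -0.0002
(0, 42, 150) [-160.8  146.7  -50.7] [-1.   3.7 -0. ]
```

Request:
servo_tool:
  steps: "-40 37 0 -0.3 1 0;-40 37 0 -0.3 1 0;-40 37 -10 -0.3 1 0;-30 28 -10 0 0.5 0;-8 6 -15 0 0 0;0 0 -10 0 0 0;0 0 0 0 0 0"

```text
t: 8.8
ee_pos: [0.4531, 0.1615, 0.1573]
eef_rot: [-0.012, 1.0, 0.001, 0.001]
wrist_force: [0.8, 0.1, -0.0]
opening: 0.0002
```

```bash
python3 -c "
from h import *
delta([(0,42,115),(0,42,86)])"
```

```text
t 8.8 p [453.1 161.5 157.3] F [ 0.8  0.1 -0. ] open 0.0002
(0, 42, 115) [  6.8  -8.7 -42.3] [-0.1  0.2 -0.4]
(0, 42, 86) [  0.   0. -29.] [0. 0. 0.]
```

Request:
servo_tool:
  steps: "7 -8 -10 0 0 0;0 0 -20 0 0 0;0 0 -20 0 0 0;0 0 -15 0 0 0;0 0 -5 0 0 0;0 0 0 0 0 0"

```text
t: 9.55
ee_pos: [0.4644, 0.1503, 0.0851]
eef_rot: [-0.01, 1.0, 0.001, 0.003]
wrist_force: [-0.9, -0.2, -0.4]
opening: 0.0001
```

```bash
python3 -c "
from h import *
delta([(0,42,86),(0,27,86)]+[(k,22.5,86) for k in (0,.25,.5,.75,1)])"
```

```text
t 9.55 p [464.4 150.3  85.1] F [-0.9 -0.2 -0.4] open 0.0001
(0, 42, 86) [-4.4  2.5  0.9] [-0.1  0.3 -0.2]
(0, 27, 86) [15.   0.3  0. ] [0. 0. 0.]
(0, 22.5, 86) [4.5 0.1 0. ] [0. 0. 0.]
(0.25, 22.5, 86) [2.8 1.9 0. ] [ 0. -0. -5.]
(0.5, 22.5, 86) [2.9 1.6 0. ] [ 0. -0. -5.]
(0.75, 22.5, 86) [3.  1.4 0. ] [-0.  0. -5.]
(1, 22.5, 86) [3.2 1.1 0. ] [ 0.  0. -5.]
```

Request:
servo_tool:
  steps: "6 1 0 0 0 0;5 1 0 0 0 0;0 0 0 0 0 0"

```text
t: 9.93
ee_pos: [0.4773, 0.1526, 0.0864]
eef_rot: [-0.01, 1.0, 0.001, 0.004]
wrist_force: [0.9, 0.4, 0.4]
opening: -0.0
```

```bash
python3 -c "
from h import *
delta([(k,22.5,86) for k in (0,.25,.5,.75,1)])"
```

```text
t 9.93 p [477.3 152.6  86.4] F [0.9 0.4 0.4] open -0.0
(0, 22.5, 86) [ 2.2  0.5 -0.4] [-0.2  0.5 -0.2]
(0.25, 22.5, 86) [2.8 1.9 0. ] [ 0. -0. -5.]
(0.5, 22.5, 86) [2.9 1.6 0. ] [ 0. -0. -5.]
(0.75, 22.5, 86) [3.  1.4 0. ] [-0.  0. -5.]
(1, 22.5, 86) [3.2 1.1 0. ] [ 0.  0. -5.]
```

Request:
servo_tool:
  steps: "4 1 0 0 0 -3;4 2 0 0 0 -5;4 2 0 0 0 -5;0 0 0 0 0 0"

```text
t: 10.42
ee_pos: [0.488, 0.1576, 0.0866]
eef_rot: [0.106, 0.994, 0.0, 0.003]
wrist_force: [0.4, 0.6, 0.3]
opening: -0.0
```

```bash
python3 -c "
from h import *
delta([(k,22.5,86) for k in (0,.25,.5,.75,1,1.25,1.5,1.75)])"
```

```text
t 10.43 p [488.  157.6  86.6] F [0.4 0.6 0.3] open -0.0
(0, 22.5, 86) [-8.5 -4.5 -0.6] [-0.   0.3 13.2]
(0.25, 22.5, 86) [2.8 1.9 0. ] [ 0. -0. -5.]
(0.5, 22.5, 86) [2.9 1.6 0. ] [ 0. -0. -5.]
(0.75, 22.5, 86) [3.  1.4 0. ] [-0.  0. -5.]
(1, 22.5, 86) [3.2 1.1 0. ] [ 0.  0. -5.]
(1.25, 22.5, 86) [3.2 0.8 0. ] [ 0. -0. -5.]
(1.5, 22.5, 86) [3.3 0.5 0. ] [-0.  0. -5.]
(1.75, 22.5, 86) [3.3 0.3 0. ] [ 0. -0. -5.]
```

Request:
servo_tool:
  steps: "4 1 0 0 0 -5;4 1 0 0 0 -5;4 1 0 0 0 -5;3 0 0 0 0 -4;0 0 0 0 0 0"

```text
t: 11.05
ee_pos: [0.5, 0.1617, 0.0866]
eef_rot: [0.271, 0.962, -0.0, -0.001]
wrist_force: [-1.7, 0.7, 0.2]
opening: -0.0001
```

```bash
python3 -c "
from h import *
delta([(k,22.5,86) for k in (1.75,2,2.25,2.5,2.75)])"; python3 m.py c4.png
```

```text
t 11.05 p [500.  161.7  86.6] F [-1.7  0.7  0.2] open -0.0001
(1.75, 22.5, 86) [ 1.2 -0.9 -0.6] [ 0.  -0.1 -2.5]
(2, 22.5, 86) [ 3.3 -0.   0. ] [-0.  0. -5.]
(2.25, 22.5, 86) [ 3.3 -0.3  0. ] [ 0.  0. -5.]
(2.5, 22.5, 86) [ 3.3 -0.6  0. ] [ 0.  0. -5.]
(2.75, 22.5, 86) [ 3.2 -0.9  0. ] [ 0. -0. -5.]
t 11.05 p [500.  161.7  86.6] F [-1.7  0.7  0.2] open -0.0001
orange [63, 16, 12, 12, 35] [333.9 226.6] [527.2  -8.8]
light [76, 39, 3, 6, 9] [341.6 246.2] [467.5 -32.7]
light [49, 44, 9, 6, 14] [318.4 250.9] [453.1  39.2]
light [37, 48, 10, 10, 38] [305.4 258. ] [431.3  79.5]
```

View pics/c4.png

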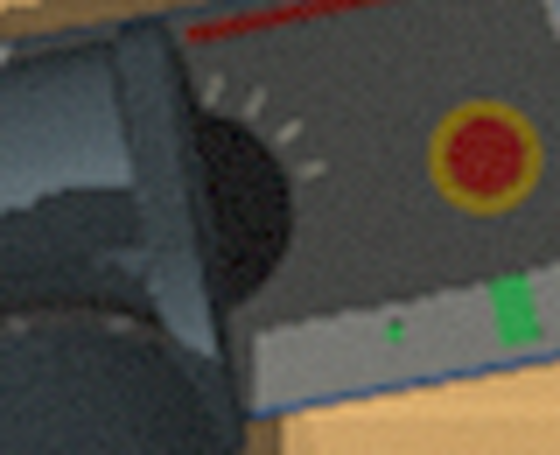

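The arm hides the lug in the top view, so I'll use the scene camera numerically.

```bash
cat > s.py <<'E'
from h import *
im=snap('scene'); hsv=cv2.cvtColor(im,cv2.COLOR_RGB2HSV); H,S,V=[hsv[:,:,i].astype(int) for i in range(3)]
m=np.zeros(H.shape,np.uint8); m[145:185,312:355]=((H>3)&(H<20)&(S>130)&(V>60))[145:185,312:355]
k,l,s,ce=cv2.connectedComponentsWithStats(m)
for i in range(1,k):
    if s[i,4]>=6:
        d=ray('scene',*ce[i],.09)[:2]*1e3-A; a=np.degrees(np.arctan2(d[1],d[0])); print(s[i].tolist(),ce[i].round(1),'r',np.hypot(*d).round(1),'clicks',round((91-a)/20,2))
E
python3 s.py
python3 - <<'E'
from h import *
for n,(x,y) in {'s1':(0,0)}.items():
    im=cv2.imread('pics/scene1.png')[:,:,::-1].copy(); eyes.snapshot=lambda c:im
    exec(open('s.py').read())
E
```

```text
[312, 145, 14, 10, 69] [316.1 147.8] r 80.2 clicks -4.28
[333, 145, 22, 19, 228] [345.3 154.5] r 67.9 clicks 0.9
[312, 145, 43, 17, 303] [337.9 149.9] r 63.6 clicks -0.73
[332, 159, 9, 10, 70] [336.3 163.7] r 35.6 clicks 4.11
```

```bash
sed -i 's/(H>3)&(H<20)&(S>130)&(V>60)/(H>2)\&(H<14)\&(S>175)\&(V>60)/' s.py; echo "cv2.imwrite('pics/s5.png',cv2.resize(im[140:190,300:370,::-1],None,fx=8,fy=8,interpolation=2))">>s.py; python3 s.py
```

```text
[333, 156, 9, 8, 54] [337.1 159.4] r 30.5 clicks 2.07
```

View pics/s5.png

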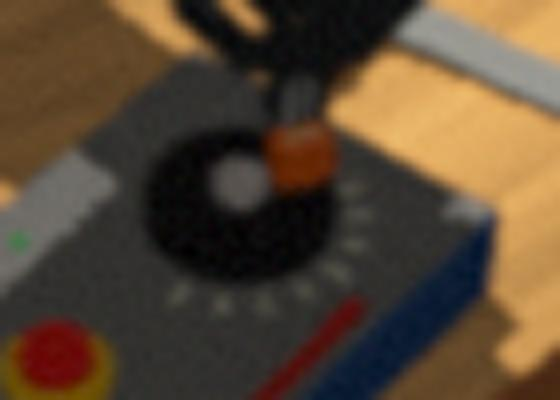

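The lug is at 2 clicks, crop (300,160), with the fingers just behind it. Next click: I'll move the finger to about 2.7.

Request:
servo_tool:
  steps: "4 -1 0 0 0 -5;4 -1 0 0 0 -5;4 -1 0 0 0 -5;3 -1 0 0 0 -5;0 0 0 0 0 0"

```text
t: 11.82
ee_pos: [0.5136, 0.1604, 0.0867]
eef_rot: [0.437, 0.899, 0.002, -0.002]
wrist_force: [-1.0, 3.0, 1.0]
opening: -0.0
```

```bash
python3 -c "
from h import *
delta([(k,22.5,86) for k in (2.75,3,3.25,3.5,3.75)])"; python3 s.py
```

```text
t 11.82 p [513.6 160.4  86.7] F [-1.  3.  1.] open -0.0
(2.75, 22.5, 86) [ 0.7 -1.5 -0.7] [-0.3 -0.1 -2.2]
(3, 22.5, 86) [ 3.1 -1.2  0. ] [ 0.  0. -5.]
(3.25, 22.5, 86) [ 3.  -1.4  0. ] [-0.  0. -5.]
(3.5, 22.5, 86) [ 2.9 -1.7  0. ] [ 0.  0. -5.]
(3.75, 22.5, 86) [ 2.7 -1.9  0. ] [ 0.  0. -5.]
[334, 158, 8, 7, 52] [337.5 161.2] r 33.3 clicks 2.96
```

Request:
servo_tool:
  steps: "4 -2 0 0 0 -5;4 -2 0 0 0 -5;3 -2 0 0 0 -5;0 0 0 0 0 0"

```text
t: 12.38
ee_pos: [0.5248, 0.1556, 0.0869]
eef_rot: [0.551, 0.834, 0.003, -0.002]
wrist_force: [-0.4, 1.3, -1.7]
opening: -0.0
```

```bash
python3 -c "
from h import *
delta([(k,22.5,86) for k in (3.5,3.75)])"; python3 s.py
```

```text
t 12.38 p [524.8 155.6  86.9] F [-0.4  1.3 -1.7] open -0.0
(3.5, 22.5, 86) [-1.5 -1.  -0.9] [-0.4  0.  -2.1]
(3.75, 22.5, 86) [ 2.7 -1.9  0. ] [ 0.  0. -5.]
[334, 159, 8, 9, 55] [337.5 163.2] r 37.6 clicks 3.72
```

Request:
servo_tool:
  steps: "-3 8 0 0 0 0;-4 10 0 0 0 0;0 0 15 0 0 0;0 0 40 0 0 0;-30 40 40 0 0 0;-30 50 20 0 0 0;-30 50 0 0 0 0;-30 50 0 0 0 0;0 0 0 0 0 0;0 0 0 0 0 0"

```text
t: 13.68
ee_pos: [0.3947, 0.3693, 0.213]
eef_rot: [0.548, 0.836, 0.007, 0.0]
wrist_force: [0.2, -0.9, 0.2]
opening: -0.0002
```

```bash
python3 s.py; python3 m.py c6.png
python3 - <<'E'
from h import *
im=snap('top','t6.png').astype(int); a=cv2.imread('pics/top1.png')[:,:,::-1]
E
```

```text
[336, 145, 8, 7, 26] [339.6 147.7] r 78.1 clicks -0.79
[334, 159, 8, 9, 54] [337.5 163.1] r 37.4 clicks 3.7
t 13.72 p [394.8 369.1 212.9] F [ 0.1 -0.2 -0.5] open -0.0
orange [18, 16, 8, 11, 36] [286.5 226.1] [529.2 137.6]
orange [64, 16, 11, 12, 30] [334.3 226.8] [526.6 -10.1]
light [49, 0, 13, 12, 34] [322.1 210.2] [580.4  27.9]
light [54, 0, 26, 40, 271] [337.  217.5] [557.4 -19. ]
light [7, 6, 6, 3, 10] [274.5 211.7] [575.9 177. ]
light [29, 10, 3, 4, 12] [295.  216.5] [560.7 112.6]
light [35, 12, 4, 5, 14] [301.1 219.1] [552.3  93.4]
light [39, 17, 5, 5, 16] [305.9 223.4] [538.8  78.3]
light [42, 22, 6, 5, 18] [309.7 228.8] [522.   66.4]
light [66, 32, 7, 8, 22] [334.9 240.1] [486.6 -12. ]
light [76, 41, 4, 5, 10] [342.3 248.1] [461.7 -35. ]
```

View pics/t6.png

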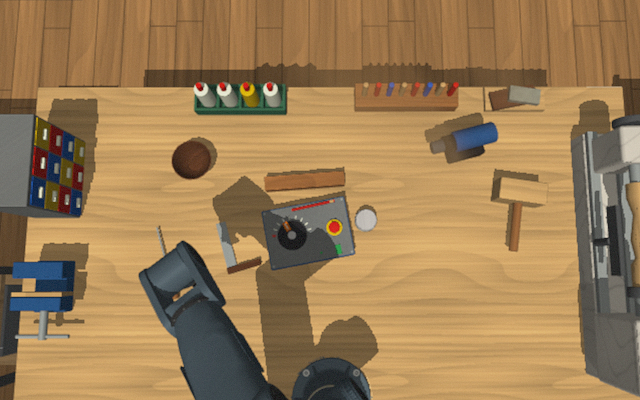

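View pics/c6.png

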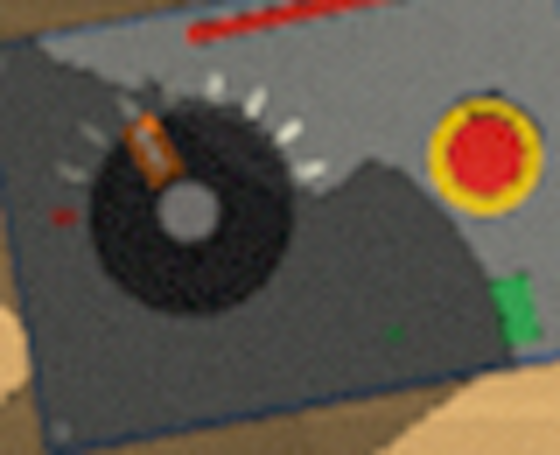

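Run:
```python
from h import *
for f in ('top1','t6'):
    im=cv2.imread(f'pics/{f}.png')[:,:,::-1].copy(); c=im[205:270,265:320]
    H,S,V=[x.astype(int) for x in cv2.split(cv2.cvtColor(c,cv2.COLOR_RGB2HSV))]
    m=((H>3)&(H<20)&(S>120)&(V>80)).astype(np.uint8)
    k,l,s,ce=cv2.connectedComponentsWithStats(m)
    for i in range(1,k):
        if s[i,4]<8: continue
        d=1e3*ray('top',*(ce[i]+[265,205]),.097)[:2]-A; print(f,s[i].tolist(),d.round(1),'clicks',((91-np.degrees(np.arctan2(d[1],d[0])))/20).round(2))
    m=((S<70)&(V>120)).astype(np.uint8)
    k,l,s,ce=cv2.connectedComponentsWithStats(m)
    for i in range(1,k):
        d=1e3*ray('top',*(ce[i]+[265,205]),.056)[:2]-A
        if 50<np.hypot(*d)<66 and s[i,4]<30: print(f,'mark',((91-np.degrees(np.arctan2(d[1],d[0])))/20).round(2))
```

```text
top1 [0, 0, 6, 5, 16] [88.  76.6] clicks 2.5
top1 [10, 0, 6, 3, 13] [90.4 45.2] clicks 3.22
top1 [21, 15, 7, 11, 50] [30.1  7.5] clicks 3.85
top1 [0, 35, 6, 30, 94] [-72.9  76. ] clicks -2.14
top1 [16, 57, 39, 8, 166] [-98.3 -45. ] clicks 12.32
top1 mark 4.94
top1 mark 2.99
top1 mark 5.93
top1 mark 2.06
top1 mark 6.94
top1 mark 7.85
top1 mark 1.12
top1 mark 0.47
top1 mark 8.53
top1 mark 8.66
top1 mark -0.18
top1 mark 9.11
top1 mark 9.81
top1 mark 9.54
top1 mark 10.38
top1 mark -1.3
top1 mark -1.72
top1 mark 11.81
top1 mark 10.93
top1 mark 12.63
top1 mark 13.01
t6 [0, 0, 14, 5, 32] [88.2 63.5] clicks 2.76
t6 [15, 0, 9, 2, 10] [91.5 24.9] clicks 3.79
t6 [17, 16, 9, 11, 42] [27.5 16.1] clicks 3.03
t6 [0, 42, 5, 23, 67] [-73.   76.4] clicks -2.14
t6 [52, 57, 3, 5, 8] [-91.  -83.1] clicks 11.43
t6 [38, 59, 8, 6, 18] [-99.3 -49.3] clicks 12.23
t6 [46, 58, 6, 7, 18] [-97.3 -69.8] clicks 11.77
t6 [27, 61, 11, 4, 21] [-100.6  -19. ] clicks 13.01
t6 mark 4.93
t6 mark 4.02
t6 mark 4.32
t6 mark 5.91
t6 mark 6.93
t6 mark 7.95
```

The lug is at 3 clicks: it points at the third mark past red, and the arithmetic gives 3.03. The scene estimate read about 0.7 high. On this side the contact offset is therefore about 19 mm. I'll go back for one more click.

```bash
python3 -c "
from h import *
delta([(3,38,150)])"
```

```text
t 13.82 p [395.2 368.6 212.5] F [-0.5 -0.9 -0.3] open 0.0004
(3, 38, 150) [ 114.3 -197.5  -62.5] [-0.7  0.4  7.6]
```

Request:
servo_tool:
  steps: "28 -48 0 -0.3 0.2 2;28 -48 -10 -0.3 0.2 2;28 -48 -15 0 0 2;18 -32 -15 0 0 1;4 -8 -10 0 0 0;0 0 0 0 0 0;0 0 0 0 0 0"

```text
t: 14.7
ee_pos: [0.5055, 0.1747, 0.1621]
eef_rot: [0.498, 0.867, 0.001, 0.0]
wrist_force: [0.2, 0.6, -0.2]
opening: -0.0
```

```bash
python3 -c "
from h import *
delta([(3,38,115),(3,38,86)])"
```

```text
t 14.7 p [505.5 174.7 162.1] F [ 0.2  0.6 -0.2] open -0.0
(3, 38, 115) [  4.   -3.7 -47.1] [-0.1  0.1  0.8]
(3, 38, 86) [  0.   0. -29.] [0. 0. 0.]
```

Request:
servo_tool:
  steps: "3 -2 -15 0 0 0;0 0 -20 0 0 0;0 0 -20 0 0 0;0 0 -15 0 0 0;0 0 -5 0 0 0;0 0 0 0 0 0"

```text
t: 15.45
ee_pos: [0.5078, 0.1759, 0.0836]
eef_rot: [0.496, 0.868, 0.002, 0.001]
wrist_force: [-0.3, -0.4, -0.4]
opening: -0.0002
```

```bash
python3 -c "
from h import *
delta([(3,38,86),(3,19,86),(3.25,19,86),(3.5,19,86),(3.75,19,86)])"
```

```text
t 15.45 p [507.8 175.9  83.6] F [-0.3 -0.4 -0.4] open -0.0002
(3, 38, 86) [ 1.7 -4.9  2.4] [-0.2  0.2  0.5]
(3, 19, 86) [  9.8 -16.3   0. ] [0. 0. 0.]
(3.25, 19, 86) [ 2.7 -1.6  0. ] [-0.  0. -5.]
(3.5, 19, 86) [ 2.6 -1.8  0. ] [ 0.  0. -5.]
(3.75, 19, 86) [ 2.4 -2.   0. ] [ 0.  0. -5.]
```

Request:
servo_tool:
  steps: "4 -7 3 0 0 0;4 -6 0 0 0 0;3 -5 0 0 0 0;0 0 0 0 0 0"

```text
t: 15.95
ee_pos: [0.5208, 0.1565, 0.0885]
eef_rot: [0.496, 0.868, 0.003, 0.002]
wrist_force: [0.8, -0.3, 0.0]
opening: -0.0002
```

```bash
python3 -c "
from h import *
delta([(3,19,86),(3.25,19,86),(3.5,19,86),(3.75,19,86)])"; python3 s.py
```

```text
t 15.95 p [520.8 156.5  88.5] F [ 0.8 -0.3  0. ] open -0.0002
(3, 19, 86) [-1.5 -1.8 -2.5] [-0.2  0.3  0.5]
(3.25, 19, 86) [ 2.7 -1.6  0. ] [-0.  0. -5.]
(3.5, 19, 86) [ 2.6 -1.8  0. ] [ 0.  0. -5.]
(3.75, 19, 86) [ 2.4 -2.   0. ] [ 0.  0. -5.]
[334, 159, 8, 9, 54] [337.5 163.1] r 37.3 clicks 3.71
```

Request:
servo_tool:
  steps: "3 -2.5 -1 0 0 -5;3 -2.5 0 0 0 -5;3 -2.5 0 0 0 -3"

```text
t: 16.38
ee_pos: [0.5284, 0.1511, 0.0875]
eef_rot: [0.594, 0.804, 0.003, 0.0]
wrist_force: [-3.2, 4.0, 2.0]
opening: 0.0002
```

```bash
python3 -c "
from h import *
delta([(3.5,19,86),(3.75,19,86)])"; python3 s.py
```

```text
t 16.38 p [528.4 151.1  87.5] F [-3.2  4.   2. ] open 0.0002
(3.5, 19, 86) [-3.8  0.2 -1.5] [-0.3  0.2  3.9]
(3.75, 19, 86) [ 2.4 -2.   0. ] [ 0.  0. -5.]
[333, 159, 9, 9, 50] [337. 164.] r 38.6 clicks 4.07
```

Request:
servo_tool:
  steps: "1 -3 0 0 0 0;1 -3 0 0 0 0"

```text
t: 16.68
ee_pos: [0.5311, 0.1458, 0.0876]
eef_rot: [0.594, 0.804, 0.004, 0.001]
wrist_force: [-0.6, 12.1, -1.3]
opening: 0.0002
```

```bash
python3 -c "
from h import *
delta([(3.5,19,86),(3.75,19,86)])"; python3 s.py
python3 - <<'E'
from h import *
im=cv2.imread('pics/scene1.png')[:,:,::-1].copy(); eyes.snapshot=lambda c:im
print('start:');exec(open('s.py').read())
E
```

```text
t 16.68 p [531.1 145.8  87.6] F [-0.6 12.1 -1.3] open 0.0002
(3.5, 19, 86) [-6.5  5.6 -1.6] [-0.4  0.3  3.9]
(3.75, 19, 86) [ 2.4 -2.   0. ] [ 0.  0. -5.]
[332, 162, 9, 8, 49] [336.3 165.2] r 41.3 clicks 4.57
start:
[336, 145, 9, 7, 27] [339.8 147.6] r 78.6 clicks -0.77
[333, 159, 8, 10, 59] [336.6 163.9] r 37.4 clicks 4.14
```

I'm retreating now: the finger geometry puts the lug near 4.

Request:
servo_tool:
  steps: "-2 8 0 0 0 0;-3 10 0 0 0 0;0 2 15 0 0 0;0 0 40 0 0 0;-30 40 40 0 0 0;-30 50 20 0 0 0;-30 50 0 0 0 0;-30 50 0 0 0 0;0 0 0 0 0 0;0 0 0 0 0 0"

```text
t: 17.98
ee_pos: [0.403, 0.361, 0.2131]
eef_rot: [0.593, 0.805, 0.008, 0.002]
wrist_force: [-0.2, -0.9, -0.3]
opening: -0.0
```

```bash
python3 s.py; python3 m.py c7.png
```

```text
[336, 145, 9, 7, 28] [339.8 147.6] r 78.5 clicks -0.77
[332, 161, 9, 9, 54] [336.5 164.9] r 40.5 clicks 4.44
t 18.02 p [403.2 360.9 213.1] F [ 0.6  0.  -0.1] open 0.0002
orange [22, 15, 6, 10, 41] [289.7 224.5] [534.2 127.9]
orange [64, 16, 10, 5, 12] [333.  222.2] [540.8  -6.2]
orange [64, 20, 11, 8, 17] [334.6 229.7] [517.7 -11.2]
light [55, 0, 25, 43, 322] [336.2 218.6] [553.7 -16.4]
light [29, 10, 3, 4, 10] [295.2 216.7] [560. 112.]
light [35, 12, 3, 5, 13] [301. 219.] [552.8  93.8]
light [39, 17, 6, 4, 16] [306.1 223.2] [539.6  77.7]
light [42, 19, 9, 7, 23] [310.7 227.7] [525.3  63.4]
```

View pics/c7.png

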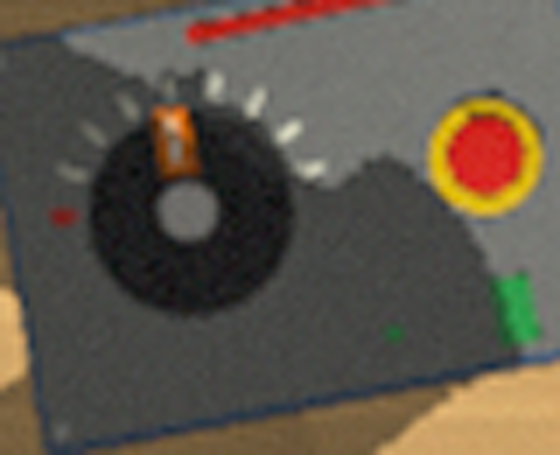

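```bash
python3 -c "
from h import *
a=cv2.imread('pics/top1.png').astype(int);b=snap('top')[:,:,::-1].astype(int)
for n,(x,y,w,h) in dict(pencil=(288,198,45,14),tin=(352,205,28,28),blank=(260,165,90,28),estop=(324,217,20,20)).items():
    for im in(a,b):
        c=im[y:y+h,x:x+w].astype(np.uint8); hs=cv2.cvtColor(c,cv2.COLOR_BGR2HSV).astype(int)
        m=(hs[...,1]<70)&(hs[...,2]>100) if n=='tin' else ((hs[...,0]<8)|(hs[...,0]>172))&(hs[...,1]>150) if n!='blank' else (hs[...,2]<150)
        v,u=np.nonzero(m); print(n,len(u),(u.mean()+x).round(1),(v.mean()+y).round(1))
print(close_job())"
```

```text
pencil 95 310.6 205.3
pencil 95 310.5 205.3
tin 365 365.2 219.2
tin 395 365.4 219.8
blank 688 308.0 179.2
blank 632 305.1 179.6
estop 83 333.8 226.6
estop 82 333.8 226.6
the job is handed in; nothing more can be done
None
```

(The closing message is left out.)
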